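# Sort leftover panel parts into the case, shut and clamp it

## Task

Clear the leftover parts off the panel-building bench: put every black contactor in the orange-lined compartment of the parts case and every light-grey relay module in the light-blue-lined one, with none left stacked above the rim. Once all are in, close the blue lid fully, and only then swing the red-knobbed cam lever over until it lies flat across the lid. Leave the screwdriver, duct offcut and yellow meter where they lie.

Things in the scene. Friction and masses are not known exactly. Their poses are not given: they have to be found in the camera images.
- case: Grey open parts case, fixed on an 8 mm board. Origin: on the bench under its middle; x across the compartments, y to the hinge side, z up; yaw within 0.25 of the world's. Outside 205 (x) x 234 (y) mm, walls 5; rim 86, inner floor 13 above the bench. A 5 mm divider at x = 0 (top 75 above the bench) makes two compartments, each 95 x 224 mm inside, centred at x = -50 and +50 mm.
- liner_orange: Orange floor liner, 94 x 222 x 1 mm, marking the compartment for contactors (either of the two). Origin: middle of that compartment's floor; axes parallel to the case's.
- liner_cyan: Light-blue (cyan) floor liner, 94 x 222 x 1 mm, marking the compartment for relay modules. Origin: middle of that compartment's floor; axes parallel to the case's.
- lid (a joint): Hinge of the blue lid along the case's +y rim, rad: 0 is flat shut on the rim, pi/2 stands upright, starts at 1.62 to 1.8 (leaning outward, stop at 2.0). It stays where it is left; 3 to 4 N at the free edge moves it. A plain plate 205 x 234 x 8 mm.
- lid_hinge (a point): Middle of the lid's hinge line, in the case frame at y = +117, z = 86.5 mm (the underside plane of the lid). The lid reaches from here 234 mm: towards -y when shut, its top then 94.5 mm above the bench.
- lid_edge (a point): Middle of the lid's free edge, half-way through its 8 mm thickness, 234 mm from the hinge line.
- clamp (a joint): Cam lever of the lid clamp, rad: 0 leans outward (to the case's -y) 0.5 rad from upright; it grows as the lever swings up and over towards the lid; 2.07 (the stop) lies flat across the shut lid. Starts at 0 to 0.3. Friction holds it where it is left; about 2 N at the knob moves it. It can be pushed over by its knob.
- clamp_pivot (a point): The lever's pivot axis (along the case's x), in the case frame at x = 0, y = -137, z = 112 mm, on top of a dark steel post 50 (x) x 30 (y) mm, 102 mm high, outside the case.
- clamp_tip (a point): Centre of the lever's red knob (a ball, 26 mm across), 110 mm from the pivot on a 12 mm steel rod.
- contactor1: Black contactor block with a red patch on top: 64 (x) x 36 (y) x 50 (z) mm, 0.21 to 0.36 kg; starts upright on the bench; origin: centre of its underside. May be absent (None).
- contactor2: Black contactor block with a red patch on top: 64 (x) x 36 (y) x 50 (z) mm, 0.21 to 0.36 kg; starts upright on the bench; origin: centre of its underside. May be absent (None).
- contactor3: Black contactor block with a red patch on top: 64 (x) x 36 (y) x 50 (z) mm, 0.21 to 0.36 kg; starts upright on the bench; origin: centre of its underside. May be absent (None).
- relay1: Light-grey slim relay module with a green patch on top: 70 (x) x 32 (y) x 46 (z) mm, 0.1 to 0.17 kg; starts upright on the bench; origin: centre of its underside. May be absent (None).
- relay2: Light-grey slim relay module with a green patch on top: 70 (x) x 32 (y) x 46 (z) mm, 0.1 to 0.17 kg; starts upright on the bench; origin: centre of its underside. May be absent (None).
- relay3: Light-grey slim relay module with a green patch on top: 70 (x) x 32 (y) x 46 (z) mm, 0.1 to 0.17 kg; starts upright on the bench; origin: centre of its underside. May be absent (None).
- screwdriver: Red-handled screwdriver, 200 mm, lying on the bench beyond the case; bystander. Origin: underside, x along the shaft.
- duct: Slotted light-grey wiring-duct offcut, 180 x 40 x 37 mm, lying beyond the parts; bystander. Origin: centre of its underside.
- meter: Yellow hand meter, 150 x 75 x 35 mm, lying on the bench on the hinge side, nearer the robot; bystander. Origin: centre of its underside.

How it is judged:
On the way, in this order (a step that is already met when the one before it is completed fails the run):
1. every part present lies in its own compartment, lid still open and lever not thrown (x of contactor1 in the frame of liner_orange between -0.05 and 0.05 m and y of contactor1 in the frame of liner_orange between -0.115 and 0.115 m and z of contactor1 in the frame of liner_orange between -0.01 and 0.076 m and x of contactor2 in the frame of liner_orange between -0.05 and 0.05 m and y of contactor2 in the frame of liner_orange between -0.115 and 0.115 m and z of contactor2 in the frame of liner_orange between -0.01 and 0.076 m and x of contactor3 in the frame of liner_orange between -0.05 and 0.05 m and y of contactor3 in the frame of liner_orange between -0.115 and 0.115 m and z of contactor3 in the frame of liner_orange between -0.01 and 0.076 m and x of relay1 in the frame of liner_cyan between -0.05 and 0.05 m and y of relay1 in the frame of liner_cyan between -0.115 and 0.115 m and z of relay1 in the frame of liner_cyan between -0.01 and 0.076 m and x of relay2 in the frame of liner_cyan between -0.05 and 0.05 m and y of relay2 in the frame of liner_cyan between -0.115 and 0.115 m and z of relay2 in the frame of liner_cyan between -0.01 and 0.076 m and x of relay3 in the frame of liner_cyan between -0.05 and 0.05 m and y of relay3 in the frame of liner_cyan between -0.115 and 0.115 m and z of relay3 in the frame of liner_cyan between -0.01 and 0.076 m and value of joint lid above 0.9 rad and value of joint clamp below 1 rad), for 0.2 s.
2. the lid is fully shut, the lever not yet thrown (x of contactor1 in the frame of liner_orange between -0.05 and 0.05 m and y of contactor1 in the frame of liner_orange between -0.115 and 0.115 m and z of contactor1 in the frame of liner_orange between -0.01 and 0.076 m and x of contactor2 in the frame of liner_orange between -0.05 and 0.05 m and y of contactor2 in the frame of liner_orange between -0.115 and 0.115 m and z of contactor2 in the frame of liner_orange between -0.01 and 0.076 m and x of contactor3 in the frame of liner_orange between -0.05 and 0.05 m and y of contactor3 in the frame of liner_orange between -0.115 and 0.115 m and z of contactor3 in the frame of liner_orange between -0.01 and 0.076 m and x of relay1 in the frame of liner_cyan between -0.05 and 0.05 m and y of relay1 in the frame of liner_cyan between -0.115 and 0.115 m and z of relay1 in the frame of liner_cyan between -0.01 and 0.076 m and x of relay2 in the frame of liner_cyan between -0.05 and 0.05 m and y of relay2 in the frame of liner_cyan between -0.115 and 0.115 m and z of relay2 in the frame of liner_cyan between -0.01 and 0.076 m and x of relay3 in the frame of liner_cyan between -0.05 and 0.05 m and y of relay3 in the frame of liner_cyan between -0.115 and 0.115 m and z of relay3 in the frame of liner_cyan between -0.01 and 0.076 m and value of joint lid below 0.05 rad and value of joint clamp below 1 rad), for 0.2 s.
3. the cam lever lies flat over the shut lid (value of joint lid below 0.05 rad and value of joint clamp above 1.97 rad), for 0.2 s.
At the end, for the whole second after the job is handed in: every contactor present lies in the orange-lined compartment and every relay module present in the light-blue-lined one (its origin within the compartment's walls and below the rim), all at rest; the lid is shut to within 0.05 rad and the cam lever is within 0.1 rad of its flat stop (all of step 3 and x of contactor1 in the frame of liner_orange between -0.05 and 0.05 m and y of contactor1 in the frame of liner_orange between -0.115 and 0.115 m and z of contactor1 in the frame of liner_orange between -0.01 and 0.076 m and x of contactor2 in the frame of liner_orange between -0.05 and 0.05 m and y of contactor2 in the frame of liner_orange between -0.115 and 0.115 m and z of contactor2 in the frame of liner_orange between -0.01 and 0.076 m and x of contactor3 in the frame of liner_orange between -0.05 and 0.05 m and y of contactor3 in the frame of liner_orange between -0.115 and 0.115 m and z of contactor3 in the frame of liner_orange between -0.01 and 0.076 m and x of relay1 in the frame of liner_cyan between -0.05 and 0.05 m and y of relay1 in the frame of liner_cyan between -0.115 and 0.115 m and z of relay1 in the frame of liner_cyan between -0.01 and 0.076 m and x of relay2 in the frame of liner_cyan between -0.05 and 0.05 m and y of relay2 in the frame of liner_cyan between -0.115 and 0.115 m and z of relay2 in the frame of liner_cyan between -0.01 and 0.076 m and x of relay3 in the frame of liner_cyan between -0.05 and 0.05 m and y of relay3 in the frame of liner_cyan between -0.115 and 0.115 m and z of relay3 in the frame of liner_cyan between -0.01 and 0.076 m and linear speed of each of contactor1, contactor2, contactor3, relay1, relay2, relay3 below 0.03 m/s); the robot touches nothing.
It fails at once if a bystander (screwdriver, duct offcut, meter) is moved more than 40 mm (distance of any of screwdriver, duct, meter from where it was at the start of the episode above 0.04 m).
Of contactor1, contactor2, contactor3, relay1, relay2, relay3 only 4 to 6 are there at a start; the rules pass over those that are not, and their reading is None.
At some moment in a run one of contactor1, contactor2, contactor3, relay1, relay2, relay3 may be knocked a few centimetres aside while the robot is not near it.
Once in a run the grip may slacken for a moment while it holds something.
It also fails if it takes over 210 s, if anything falls off the work surface, if the arm or the gripper's body presses on something with over 40 N, if the wrist force passes 120 N, or if a joint passes its speed limit or range.

## Robot

A 6-joint arm with a two-finger parallel gripper is mounted at the origin on the work surface. World frame = base frame: x ahead of the robot, y to its left, z up, the work surface at z = 0. Lengths are in m, angles in rad, forces in N, time in s.
With the tool pointing down it reaches from about 0.325 to 0.9 m from the base axis. Payload 6.1 kg.
Tool frame: the origin (TCP) lies midway between the tips of the shut fingers; the grasp point (between the pads) lies 19 mm behind it; z points along the fingers, y is the line along which they close (so a half turn about z gives the same grasp; the last joint's range is limited). The gripper opens to 85 mm and grips with 20 to 120 N. Pads are 22 mm wide; open, the fingers measure 114 mm over their backs; the gripper's body (76 mm by 85 mm) begins 54 mm behind the grasp point. The pads swing forward as they close: fully open they stand 13 mm farther back than shut.
Start: joints at [0.978, 0.22, 1.526, -0, 1.395, -0.126], TCP at [0.281, 0.558, 0.205] pointing down, gripper open.
Joint ranges: [-2.98, 2.98], [-0.91, 2.08], [0.09, 2.57], [-1.24, 4.39], [0.2, 2.65], [-2.68, 2.68]. Speed limits (rad/s): [2.57, 2.57, 3.01, 3.14, 3.14, 3.14].

## Interface

Orientations are given as [roll, pitch, yaw] about the fixed x, y, z axes, in that order (R = Rz(yaw) Ry(pitch) Rx(roll)).
In Python, from plant import movep, move_l, set_joints, gripper_to, hold, inverse_kinematics, observe, get_image, get_calibration, Unreachable, job_done gives the robot as it stands. Calls block until the motion is done:
- movep(position, orientation): joint-space move of the TCP to a pose.
- move_l(position, feed=0.15, rotation=None, max_force=None): straight line of the TCP; rotation=None keeps the orientation; feed is the mean speed in m/s. With max_force (N) it stops when the force on the tool has changed by that much, and returns True; else False.
- set_joints(angles): joint-space move.
- gripper_to(opening, f_grip=None): finger opening in m; f_grip is the grip in N (None keeps the last); returns when the fingers have stopped.
- hold(seconds).
- inverse_kinematics(position, orientation): joint angles nearest the present ones, or None.
- observe(): the state.
- get_image(name): name is "scene" or "top" or "wrist"; returns (picture, depth): 420x560x3 uint8, red, green, blue; 420x560 float32, m along the optical axis (not along the pixel's ray), 0 where there is no reading.
- get_calibration(name): a dict with "intrinsics" (3x3 intrinsics, pixels), "world_from_camera" (4x4, takes a point from camera to world coordinates). Camera axes: x right, y down, z forward; pixel columns grow to the right and rows downward; lengths in m; the calibration is good to about 2 mm. A picture is of the moment at which its call begins: read the wrist's pose just before it. get_calibration takes no time and is no camera call; for the wrist camera it gives the pose at the moment of the call.
A pose or a line that the arm cannot do raises Unreachable and nothing moves.
- job_done(): hands the job in; it is judged then, once.
The state is a dict: "time_s": time; "q": joint angles; "joint_velocities": joint speeds; "joint_torque": joint torques, N m; "eef_pos": TCP position; "tcp_rot": TCP orientation; "ft_force": force on the tool from outside, world axes, zero at the start; "torque": the same for the moment, N m; "opening": finger opening in m; "grasp_force": force on a finger pad.
Only numpy, scipy, OpenCV 4.12 (cv2) and the standard library are available. Lean on these libraries where they do the work, as an engineer would, in place of code of your own. Each camera call takes 0.05 s, during which the arm holds its last target. There are 200 camera calls.

## Working session

There is one attempt and no reset: what is moved stays moved. The work goes in short steps, each a Python script; the robot and the scene stay as the last script left them, time stands still between calls to the robot, and variables do not carry over. Pictures are saved under pics/ and viewed, at most 14 in all, crops included, and the job is handed in when it is done.

```bash
ls; mkdir -p pics
cat > cap.py <<'E'
import cv2,numpy as np
from plant import *
def cap(n,f):
    c=get_calibration(n); im,d=get_image(n)
    cv2.imwrite(f'pics/{f}.png',im[:,:,::-1]); np.savez(f'pics/{f}.npz',im=im,d=d,K=c['intrinsics'],T=c['world_from_camera'])
    return im,d,c
E
python3 - <<'E'
from cap import *
for n in('top','scene'):
    im,d,c=cap(n,n+'0'); print(c, (d>0).mean())
a=cv2.imread('pics/top0.png')
print(observe())
E
```

```text
pics
{'intrinsics': array([[498.76283235,   0.        , 263.89232486],
       [  0.        , 498.76283235, 206.64820337],
       [  0.        ,   0.        ,   1.        ]]), 'world_from_camera': array([[ 0.00732634, -0.9965556 ,  0.08260302,  0.46398801],
       [-0.99996855, -0.00755222, -0.0024223 ,  0.00309974],
       [ 0.00303779, -0.08258267, -0.99657959,  1.39075013],
       [ 0.        ,  0.        ,  0.        ,  1.        ]])} 0.9956590136054422
{'intrinsics': array([[515.8218732 ,   0.        , 283.39954229],
       [  0.        , 515.8218732 , 210.48496236],
       [  0.        ,   0.        ,   1.        ]]), 'world_from_camera': array([[ 0.23282644,  0.6896871 , -0.68565556,  1.47992432],
       [ 0.97236604, -0.15261391,  0.17667279, -0.23378551],
       [ 0.01720837, -0.70784228, -0.70616087,  1.10064491],
       [ 0.        ,  0.        ,  0.        ,  1.        ]])} 0.9961692176870748
{'time_s': 0.1, 'q': array([ 9.77890443e-01,  2.21196388e-01,  1.52747070e+00,  6.96305773e-06,
        1.39468654e+00, -1.26100094e-01]), 'joint_velocities': array([-1.19797294e-03,  8.98450109e-05, -1.43173454e-03,  7.52366944e-04,
        7.66121844e-04, -3.03731312e-04]), 'joint_torque': array([-1.32266257e-03, -4.98242390e+01, -3.90546870e+01, -2.78490097e-04,
        5.66179573e-03, -6.41498946e-05]), 'eef_pos': array([0.28094953, 0.55764953, 0.204192  ]), 'tcp_rot': array([-3.13984652e+00, -2.28269981e-04,  2.67478544e+00]), 'ft_force': array([ 0.6188876 , -0.3288995 ,  0.45638072]), 'torque': array([-0.00898769,  0.01628435,  0.00470828]), 'grasp_force': 0.0, 'opening': 0.08551759136445246}
```

View pics/top0.png

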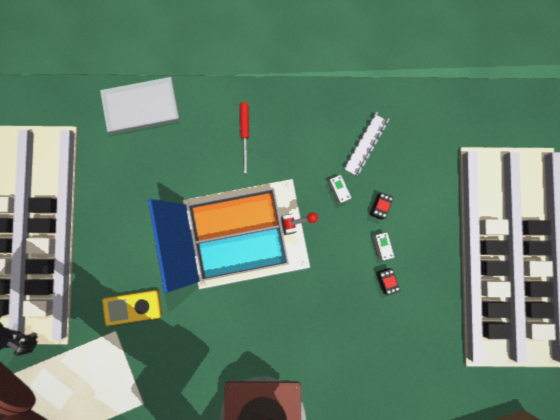

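View pics/scene0.png

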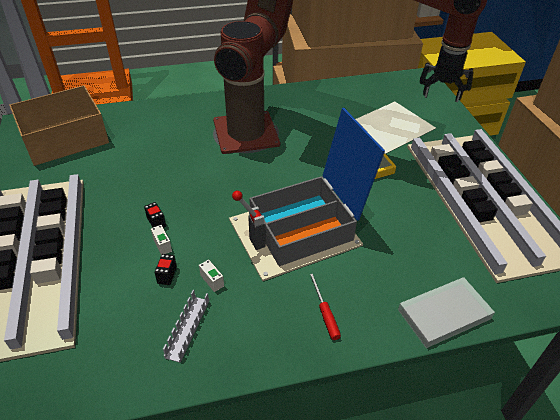

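Top view: two contactors at (383,205) and (389,281), two relays at (340,188) and (385,245). The case centre is near (247,232), with orange on the +x side, and the lever knob is at (312,217). The scene view agrees: four loose parts, lid upright. Next I'll measure from depth in both views.

```bash
cat > meas.py <<'E'
import numpy as np,cv2
def cloud(d,K,T):
    v,u=np.indices(d.shape); p=np.stack([(u-K[0,2])/K[0,0]*d,(v-K[1,2])/K[1,1]*d,d],-1)
    return p@T[:3,:3].T+T[:3,3]
def parts(im,d,K,T,lo=(.3,-.6),hi=(.8,-.13),zmin=.015):
    """blobs above the bench: (name, x, y, yaw of long side, length, width, top)"""
    P=cloud(d,K,T); m=((P[...,2]>zmin)&(P[...,2]<.12)&(d>0)&(P[...,0]>lo[0])&(P[...,0]<hi[0])&(P[...,1]>lo[1])&(P[...,1]<hi[1])).astype(np.uint8)
    n,L=cv2.connectedComponents(m); out=[]
    for i in range(1,n):
        s=L==i
        if s.sum()<60: continue
        z=np.percentile(P[s][:,2],85); t=s&(P[...,2]>z-.006)
        (c,(w,h),a)=cv2.minAreaRect((P[t][:,:2]*1000).astype(np.float32))
        if w<h: w,h,a=h,w,a+90
        col=im[s].astype(int); r,g,b=col.T
        name='contactor' if ((r>120)&(g<80)).sum()>10 else 'relay' if ((g>90)&(r<80)).sum()>10 else '?'
        out.append((name,round(c[0]/1000,4),round(c[1]/1000,4),round(np.deg2rad((a+90)%180-90),3),round(w),round(h),round(z*1000,1),col.mean(0).round()))
    return out
E
python3 - <<'E'
import numpy as np,cv2; from meas import *
for f in('top0','scene0'):
    D=np.load(f'pics/{f}.npz'); print(f)
    for p in parts(D['im'],D['d'],D['K'],D['T']): print(*p)
    P=cloud(D['d'],D['K'],D['T']); im=D['im'].astype(int); r,g,b=im[...,0],im[...,1],im[...,2]
    bench=P[(abs(P[...,0]-.5)<.15)&(abs(P[...,1]+.35)<.15)]; print('bench z',np.median(bench[:,2]))
    reg=(P[...,0]>.25)&(P[...,0]<.75)&(P[...,1]>-.2)&(P[...,1]<.3)
    for n,m in dict(orange=(r>180)&(g>70)&(g<160)&(b<80),cyan=(b>150)&(g>130)&(r<110),knob=(r>130)&(g<50)&(P[...,2]>.12),lid=(b>70)&(g<80)&(r<50)).items():
        q=P[m&reg]
        if len(q)<5: print(n,len(q));continue
        R=cv2.minAreaRect((q[:,:2]*1000).astype(np.float32)); print(n,len(q),np.median(q,0).round(4),q.min(0).round(3),q.max(0).round(3),R)
    q=P[reg&(P[...,2]>.07)&(P[...,2]<.1)]; R=cv2.minAreaRect((q[:,:2]*1000).astype(np.float32)); print('rim',R,np.median(q[:,2]))
E
```

```text
top0
? 0.5157 -0.5743 0.002 431 51 55.8 [151. 149. 152.]
relay 0.6269 -0.2057 0.436 69 32 49.7 [180. 194. 183.]
contactor 0.5816 -0.3198 -0.371 64 36 53.7 [126.  77.  74.]
? 0.4724 -0.3241 0.265 70 33 49.5 [174. 188. 177.]
contactor 0.3783 -0.3351 0.317 64 37 54.0 [127.  81.  78.]
bench z 0.0016391988646375921
orange 2258 [0.5563 0.0845 0.0149] [ 0.296 -0.072  0.006] [0.613 0.288 1.391] ((489.4261474609375, 147.5547637939453), (193.56689453125, 428.0968933105469), 31.30023193359375)
cyan 2658 [0.4527 0.0618 0.0149] [ 0.389 -0.048  0.005] [0.517 0.175 1.391] ((452.2914733886719, 62.40167999267578), (93.24352264404297, 219.5089569091797), 11.332847595214844)
knob 82 [ 0.5328 -0.108   0.2187] [ 0.515 -0.123  0.12 ] [ 0.547 -0.051  0.23 ] ((532.4393920898438, -88.2735824584961), (21.01902198791504, 72.15744018554688), 12.04798412322998)
lid 2862 [0.4714 0.2081 0.2217] [ 0.344  0.003 -0.004] [0.596 0.288 1.391] ((487.30389404296875, 140.2022705078125), (253.64414978027344, 265.93603515625), 7.385414123535156)
rim ((503.9945373535156, 56.276817321777344), (205.4410858154297, 271.2182312011
[... 541 characters left out ...]
0.4781951904297), 22.640775680541992)
cyan 350 [0.4335 0.0685 0.0148] [ 0.402 -0.05   0.006] [0.541 0.238 0.314] ((465.2948303222656, 84.84577178955078), (98.52915954589844, 293.1315612792969), 10.782492637634277)
knob 70 [ 0.5393 -0.1084  0.2168] [ 0.514 -0.124  0.122] [ 0.549 -0.053  0.225] ((533.007568359375, -89.37145233154297), (25.014894485473633, 72.51268005371094), 12.756129264831543)
lid 3708 [0.4827 0.2102 0.2145] [ 0.367 -0.011 -0.004] [0.581 0.251 0.321] ((491.28277587890625, 126.58025360107422), (210.15855407714844, 237.49679565429688), 12.527244567871094)
rim ((503.66986083984375, 57.83289337158203), (212.3374481201172, 278.8887023925781), 11.54030990600586) 0.08198650168447108
```

Run:
```python
from cap import *; from meas import *
pi=np.pi
p=observe()['eef_pos']; move_l([p[0],p[1],.45],feed=.3)
movep([.46,-.2,.45],[pi,0,0.3]); print(observe()['q'],observe()['time_s'])
im,d,c=cap('wrist','w1')
for p in parts(im,d,c['intrinsics'],c['world_from_camera'],hi=(.9,-.13)): print(*p)
print(c['world_from_camera'].round(3))
im,d,c=cap('top','top1')
for p in parts(im,d,c['intrinsics'],c['world_from_camera'],hi=(.9,-.13)): print(*p)
```

```text
[-5.66256962e-01 -1.15316604e-01  1.42628195e+00  1.62547134e-04
  1.83056199e+00  7.03218935e-01] 3.8083
? 0.7158 -0.2815 -0.526 56 2 37.8 [168. 174. 175.]
relay 0.6268 -0.2062 0.428 70 32 47.3 [198. 219. 203.]
? 0.5153 -0.5748 0.0 430 50 52.6 [147. 146. 149.]
contactor 0.5816 -0.3204 -0.375 64 36 51.2 [139.  81.  76.]
? 0.4718 -0.3247 0.264 71 32 47.0 [191. 211. 196.]
contactor 0.3779 -0.3358 0.333 64 36 51.2 [141.  95.  87.]
[[ 0.296 -0.919 -0.258  0.527]
 [-0.955 -0.286 -0.079 -0.179]
 [-0.001  0.27  -0.963  0.619]
 [ 0.     0.     0.     1.   ]]
? 0.6184 -0.5722 0.032 226 49 55.4 [167. 165. 167.]
relay 0.6268 -0.2056 0.416 69 33 50.0 [179. 194. 183.]
contactor 0.5815 -0.3197 -0.385 63 36 54.1 [126.  77.  74.]
contactor 0.3716 -0.3373 0.342 50 36 54.1 [150.  81.  78.]
? 0.3098 -0.5898 -0.744 33 20 59.2 [59. 52. 52.]
```

View pics/w1.png

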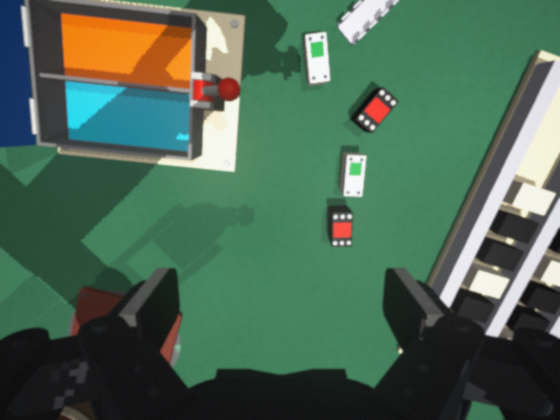

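Wrist view shows the four parts clearly: relay (317,57), contactor (376,109), relay (354,175), contactor (342,230). The case with lever knob is at (228,89), and the duct end is near the first relay at (352,38). Wrist and top agree to about 1 mm. I'll check the duct clearance and the case pose.

Run:
```python
from meas import *
for f in('top0','w1'):
    D=np.load(f'pics/{f}.npz'); P=cloud(D['d'],D['K'],D['T'])
    m=(P[...,2]>.012)&(P[...,2]<.06); q=P[m][:,:2]-[.627,-.206]; c,s=np.cos(.43),np.sin(.43)
    q=q@np.array([[c,-s],[s,c]]); q=q[(np.hypot(*q.T)<.1)&((abs(q[:,0])>.045)|(abs(q[:,1])>.025))]
    print(f,'duct in relay frame: min',q[np.argsort(np.hypot(*q.T))[:3]].round(3),q[np.argmax(q[:,1])].round(3),q[np.argmin(q[:,0])].round(3))
    m=(P[...,2]>.080)&(P[...,2]<.09)&(P[...,0]>.35)&(P[...,0]<.65)&(P[...,1]>-.045)&(P[...,1]<.25)
    im=D['im'].astype(int); m&=(im[...,2]<im[...,0]+40)
    q=P[m][:,:2]-[.501,.0725]; c,s=np.cos(.198),np.sin(.198); q=q@np.array([[c,-s],[s,c]])
    print('rim in case frame',np.percentile(q,[0,.5,99.5,100],axis=0).round(4).tolist(),np.median(P[m][:,2]))
    for n,mm in dict(cyan=(im[...,2]>150)&(im[...,1]>130)&(im[...,0]<110),orange=(im[...,0]>180)&(im[...,1]>70)&(im[...,1]<160)&(im[...,2]<80)).items():
        mm&=(P[...,2]<.03)&(P[...,2]>.008)&(P[...,1]<.25)&(P[...,1]>-.1); q=P[mm][:,:2]-[.501,.0725]; q=q@np.array([[c,-s],[s,c]])
        print(n,np.percentile(q,[1,99],axis=0).round(4).tolist(),np.median(P[mm][:,2]).round(4))
```

```text
top0 duct in relay frame: min [[ 0.021 -0.062]
 [ 0.049 -0.043]
 [ 0.019 -0.063]] [ 0.051 -0.041] [ 0.019 -0.063]
rim in case frame [[-0.103, -0.1193], [-0.1029, -0.1191], [0.1022, 0.1156], [0.1025, 0.116]] 0.08630046200495567
cyan [[-0.095, -0.1068], [-0.0044, 0.1059]] 0.0149
orange [[0.0164, -0.107], [0.095, 0.1054]] 0.0149
w1 duct in relay frame: min [[ 0.049 -0.042]
 [ 0.048 -0.043]
 [ 0.048 -0.044]] [ 0.049 -0.042] [ 0.019 -0.065]
rim in case frame [[-0.1038, -0.1202], [-0.1034, -0.1196], [0.1016, 0.1152], [0.1019, 0.1165]] 0.08605394754316675
cyan [[-0.0942, -0.0928], [-0.005, 0.1069]] 0.0144
orange [[0.0089, -0.0923], [0.0953, 0.1064]] 0.0144
```

```bash
cat > task.py <<'E'
from cap import *; from meas import *
pi=np.pi; C=np.array([.5008,.071]); A=.198
W={'contactor':.036,'relay':.032}
def case(x,y): return C+[np.cos(A)*x-np.sin(A)*y,np.sin(A)*x+np.cos(A)*y]
def look(name,x,y,tag):
    im,d,c=cap('wrist',tag)
    b=[p for p in parts(im,d,c['intrinsics'],c['world_from_camera'],lo=(x-.12,y-.12),hi=(x+.12,y+.12)) if 55<p[4]<80 and 25<p[5]<45]
    b=[p for p in b if (p[7][0]>p[7][1]+25)==(name=='contactor')]
    b.sort(key=lambda p:np.hypot(p[1]-x,p[2]-y)); print(tag,b[0]); return b[0]
def pick(name,x,y,th,tag):
    gripper_to(.055)
    movep([x,y,.36],[pi,0,th]); move_l([x,y,.2],feed=.25)
    b=look(name,x,y,tag)
    if np.hypot(b[1]-x,b[2]-y)>.015:
        move_l([b[1],b[2],.2],rotation=[pi,0,b[3]]); b=look(name,b[1],b[2],tag+'b')
    x,y,th=b[1:4]
    move_l([x,y,.1],feed=.2,rotation=[pi,0,th])
    s=move_l([x,y,.012],feed=.1,max_force=15); assert not s,('hit',observe()['eef_pos'])
    gripper_to(.02,f_grip=60); move_l([x,y,.1],feed=.12); chk(name)
    move_l([x,y,.36],feed=.25); chk(name)
def chk(name):
    o=observe(); print('t',round(o['time_s'],1),'open',o['opening'].__round__(4),'F',round(o['grasp_force'],1))
    assert abs(o['opening']-W[name])<.006
def place(name,cx,cy):
    x,y=case(cx,cy)
    movep([x,y,.36],[pi,0,A]); chk(name)
    move_l([x,y,.09],feed=.2); chk(name)
    s=move_l([x,y,.0265],feed=.06,max_force=8); print('touch',s,observe()['eef_pos'].round(4))
    gripper_to(.055); move_l([x,y,.36],feed=.25)
E
python3 - <<'E'
from task import *
pick('contactor',.5816,-.3204,-.375,'p1'); place('contactor',.05,.045)
o=observe(); print(o['time_s'])
E
```

```text
p1 ('contactor', 0.5822, -0.3211, np.float64(-0.388), 63, 36, np.float64(51.2), array([152.,  91.,  84.]))
t 8.8 open 0.0347 F 59.9
t 10.0 open 0.034 F 65.2
t 11.7 open 0.0342 F 65.1
t 13.2 open 0.0342 F 65.2
touch True [0.5401 0.1248 0.0264]
16.0
```

Run:
```python
from task import *
pick('relay',.6268,-.2062,.428,'p2'); place('relay',-.05,.045)
pick('relay',.4718,-.3247,.264,'p3'); place('relay',-.05,-.045)
pick('contactor',.3779,-.3358,.333,'p4'); place('contactor',.05,-.045)
o=observe(); print(o['time_s'])
movep([.5,-.25,.45],[pi,0,.3]); cap('top','top2'); cap('scene','scene2')
```

```text
p2 ('?', 0.6269, -0.2066, np.float64(0.415), 70, 32, np.float64(47.0), array([204., 228., 210.]))
t 21.3 open 0.0299 F 59.4
t 22.4 open 0.0295 F 59.4
t 23.8 open 0.0298 F 59.4
t 25.3 open 0.0297 F 59.4
touch True [0.4421 0.1053 0.0263]
p3 ('?', 0.4725, -0.3252, np.float64(0.274), 69, 32, np.float64(47.1), array([212., 236., 218.]))
t 33.8 open 0.03 F 59.4
t 34.9 open 0.0296 F 59.4
t 36.2 open 0.0298 F 59.4
t 37.7 open 0.0299 F 59.4
touch True [0.4598 0.0172 0.0262]
p4 ('relay', 0.378, -0.3365, np.float64(0.321), 64, 35, np.float64(51.2), array([166., 110., 102.]))
t 45.9 open 0.0338 F 60.1
t 47.1 open 0.0348 F 60.1
t 48.7 open 0.0343 F 60.1
t 50.2 open 0.0341 F 60.1
touch True [0.5578 0.0368 0.0261]
53.025
```

Run:
```python
import cv2,numpy as np
a=cv2.imread('pics/top2.png')[150:320,130:420]; b=cv2.imread('pics/scene2.png')[100:370,120:420]
a=cv2.resize(a,None,fx=2,fy=2); b=cv2.resize(b,(int(300*340/270),340))[:, :]
cv2.imwrite('pics/m2.png',cv2.resize(np.hstack([a,b]),(800,int(340*800/(a.shape[1]+b.shape[1])))))
```

```text
(no output)
```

View pics/m2.png

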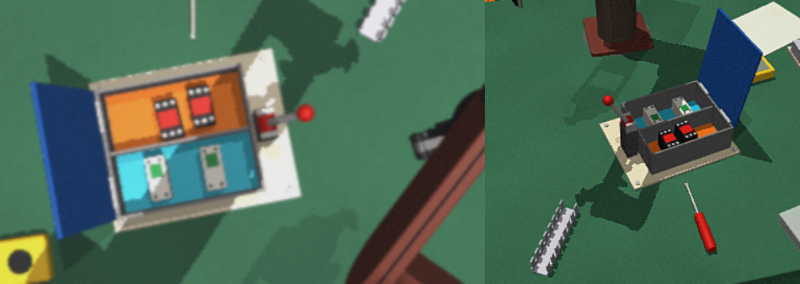

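Run:
```python
from task import *
for f in('top2','scene2'):
    D=np.load(f'pics/{f}.npz'); P=cloud(D['d'],D['K'],D['T']); im=D['im'].astype(int)
    q=P.copy(); q[...,:2]-=C; c,s=np.cos(A),np.sin(A); q[...,:2]=q[...,:2]@np.array([[c,-s],[s,c]])
    lid=(im[...,2]>im[...,0]+30)&(im[...,2]>im[...,1]+25)&(abs(q[...,0])<.115)&(q[...,1]>.1)&(q[...,1]<.25)&(q[...,2]>.09)&(q[...,2]<.4)
    l=q[lid]; k=np.polyfit(l[:,2],l[:,1],1); print(f,'lid n',len(l),'y=',k,'angle',np.pi/2+np.arctan(k[0]),'max z,y',l[:,2].max(),l[:,1].max(),'x',l[:,0].min(),l[:,0].max())
    kn=(im[...,0]>130)&(im[...,1]<60)&(q[...,2]>.15)&(abs(q[...,0])<.05)&(q[...,1]<-.1)
    print('knob',q[kn].mean(0),q[kn].max(0))
    part=(abs(q[...,0])<.1)&(abs(q[...,1])<.11)&(q[...,2]>.05)&(q[...,2]<.074); print('part top',np.median(q[part][:,2]))
```

```text
top2 lid n 3161 y= [0.19127873 0.09892115] angle 1.759792157907691 max z,y 0.3217498904697724 0.16589092849224926 x -0.10232530225049075 0.10108796346325213
knob [-0.00109216 -0.18791818  0.22019966] [ 0.0099036  -0.17816014  0.22628131]
part top 0.06217368649694244
scene2 lid n 3755 y= [0.18612921 0.10113823] angle 1.7548197158690177 max z,y 0.32052921226917896 0.1680855175613009 x -0.10458879458560379 0.10620698445551588
knob [ 0.00417046 -0.18901513  0.2198201 ] [ 0.0120833  -0.17671026  0.22483591]
part top 0.06164876436208511
```

Picture: both contactors lie flat in the orange bay (168,117 and 200,105) and both relays flat in the cyan one (157,177 and 212,167). The lid stands at about 1.757 rad, and the knob is still leaning outward. Part tops are at about 62 mm, below the rim. Next is closing the lid, pushing from behind.

```bash
cat > lid.py <<'E'
from task import *
R=[pi,0,A+pi/2]
def pt(cx,cy,z): return [*case(cx,cy),z]
path=[]
for f in np.arange(pi/2,.01,-.12):
    r=.16+.04*f/(pi/2); h=.008+.011*np.sin(f)-.002
    s,z=r*np.cos(f)-h*np.sin(f), r*np.sin(f)+h*np.cos(f)
    path.append(pt(0,.117-s,.0865+z))
E
python3 - <<'E'
from lid import *
for p in [pt(0,.225,.45),pt(0,.225,.2865)]+path+[pt(0,-.043,.088)]: assert inverse_kinematics(p,R) is not None,p
gripper_to(0)
p=observe()['eef_pos']; move_l([p[0],p[1],.48],feed=.3)
movep(pt(0,.06,.48),R); move_l(pt(0,.225,.48),feed=.25); move_l(pt(0,.225,.2865),feed=.2)
print(observe()['time_s'],observe()['q'].round(2))
f0=observe()['ft_force']
for i,p in enumerate(path):
    s=move_l(p,feed=.08,max_force=25); print(i,s,(observe()['ft_force']-f0).round(1))
    if s: break
print(observe()['time_s'],observe()['eef_pos'])
E
```

```text
58.45 [ 0.42 -0.02  1.63 -0.    1.53  0.22]
0 False [ 0.8  0.9 -0.4]
1 False [ 0.3  0.2 -0.5]
2 False [ 1.4 -0.3 -0.5]
3 False [ 1.   0.5 -0.7]
4 False [0.6 0.5 0.7]
5 False [ 0.8  0.5 -0.8]
6 False [ 1.2 -0.4 -0. ]
7 False [1.4 0.1 0.3]
8 False [0.5 0.2 0.2]
9 False [ 0.3  0.1 -0.2]
10 False [ 0.6 -0.1 -0.6]
11 False [ 1.3  2.2 -1. ]
12 False [ 0.1  1.1 -0.2]
13 False [ 1.7  1.5 -0.8]
65.3417 [0.50863389 0.02876909 0.09361897]
```

Run:
```python
from lid import *
s=move_l(pt(0,-.043,.088),feed=.03,max_force=15); o=observe(); print(s,o['eef_pos'],o['ft_force'])
move_l(pt(0,-.03,.40),feed=.25); im,d,c=cap('wrist','w3'); cap('scene','scene3')
P=cloud(d,c['intrinsics'],c['world_from_camera']); q=P.copy(); q[...,:2]-=C; cc,ss=np.cos(A),np.sin(A); q[...,:2]=q[...,:2]@np.array([[cc,-ss],[ss,cc]])
b=(im[...,2].astype(int)>im[...,0].astype(int)+30)&(abs(q[...,0])<.12)&(abs(q[...,1])<.14)&(q[...,2]>.05)&(q[...,2]<.3)
l=q[b]; k=np.polyfit(l[:,1],l[:,2],1); print(len(l),'lid z(y)',k,l.min(0),l.max(0))
a=cv2.imread('pics/scene3.png')[60:330,120:440]; w=cv2.imread('pics/w3.png'); cv2.imwrite('pics/m3.png',np.hstack([cv2.resize(a,(400,338)),cv2.resize(w,(400,300),)[:338] if 0 else cv2.resize(w,(400,338))]))
```

```text
False [0.50911805 0.02889764 0.08786847] [-0.02428958 -0.62639796 -0.1148715 ]
27827 lid z(y) [-0.11222486  0.10795282] [-0.10337322 -0.12496245  0.0918069 ] [0.10205472 0.11590449 0.1232339 ]
```

View pics/m3.png

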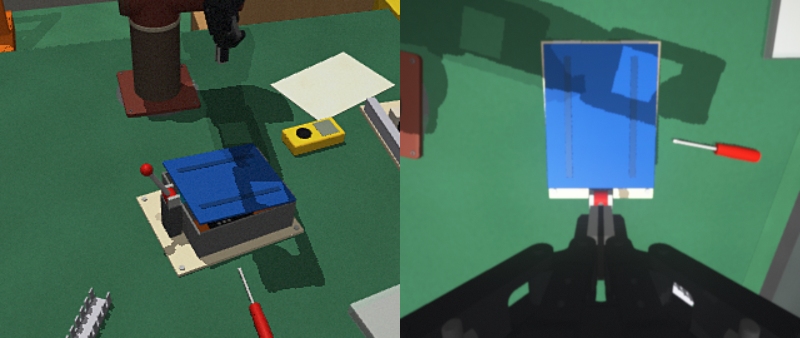

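Picture: the lid is nearly shut but about 0.11 rad open at the lever side (gap visible in the left view at (235,222)), and the lever is untouched. I'll press again nearer the free edge while logging the force.

Run:
```python
from lid import *
print(observe()['opening'])
move_l(pt(0,-.08,.3),feed=.25); move_l(pt(0,-.08,.14),feed=.15); f0=observe()['ft_force']
for z in np.arange(.13,.079,-.005):
    s=move_l(pt(0,-.08,z),feed=.03,max_force=15); o=observe(); print(round(z,3),s,o['eef_pos'][2].round(4),(o['ft_force']-f0).round(1))
    if s: break
cap('scene','scene4'); im,d,c=cap('top','top4')
D=np.load('pics/scene4.npz')
for n in('scene4','top4'):
    D=np.load(f'pics/{n}.npz'); im=D['im'].astype(int); q=cloud(D['d'],D['K'],D['T']); q[...,:2]-=C; cc,ss=np.cos(A),np.sin(A); q[...,:2]=q[...,:2]@np.array([[cc,-ss],[ss,cc]])
    b=(im[...,2]>im[...,0]+30)&(abs(q[...,0])<.12)&(abs(q[...,1])<.13)&(q[...,2]>.05)&(q[...,2]<.14)
    l=q[b]; print(n,len(l),np.polyfit(l[:,1],l[:,2],1))
cv2.imwrite('pics/m4.png',cv2.resize(cv2.imread('pics/scene4.png')[120:300,200:420],None,fx=3,fy=3,interpolation=3))
```

```text
-0.0001485342539301692
0.13 False 0.1297 [-0.4  0.6 -0.5]
0.125 False 0.1247 [-0.2  0.1  0.4]
0.12 False 0.1196 [-0.6  1.4 -0.3]
0.115 False 0.1147 [1.  1.3 0.3]
0.11 False 0.1097 [-0.2  1.4  0.4]
0.105 False 0.1047 [0.1 1.7 0.2]
0.1 False 0.0997 [0.9 1.2 0.9]
0.095 False 0.0946 [-0.5  1.2  0.3]
0.09 False 0.0897 [-0.1  1.2 -1. ]
0.085 False 0.0847 [-0.3  1.6 -0. ]
0.08 False 0.0796 [-0.2  0.8  0.4]
scene4 3898 [-0.05208626  0.10134565]
top4 4357 [-0.05405242  0.10170109]
```

View pics/m4.png

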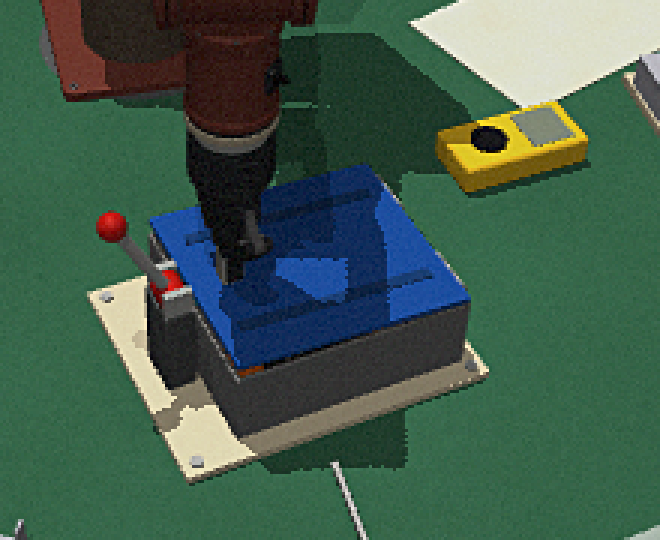

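The lid is down to about 0.053 rad, so it follows the fingertip with an offset. I'll press on in small guarded steps.

```bash
cat >> lid.py <<'E'
def lidang(tag,n='top'):
    im,d,c=cap(n,tag); im=im.astype(int); q=cloud(d,c['intrinsics'],c['world_from_camera']); q[...,:2]-=C; cc,ss=np.cos(A),np.sin(A); q[...,:2]=q[...,:2]@np.array([[cc,-ss],[ss,cc]])
    b=(im[...,2]>im[...,0]+30)&(abs(q[...,0])<.12)&(abs(q[...,1])<.13)&(q[...,2]>.05)&(q[...,2]<.14)
    l=q[b]; return np.polyfit(l[:,1],l[:,2],1).round(4)
E
python3 - <<'E'
from lid import *
f0=observe()['ft_force']
for i,z in enumerate(np.arange(.076,.055,-.003)):
    s=move_l(pt(0,-.08,z),feed=.03,max_force=15); o=observe(); print(round(z,3),s,o['eef_pos'][2].round(4),(o['ft_force']-f0).round(1),lidang(f'l{i}'))
    if s: break
E
```

```text
0.076 False 0.0757 [0.  0.6 0.1] [-0.0349  0.0995]
0.073 False 0.0727 [-0.1  0.8  0.2] [-0.0202  0.0978]
0.07 False 0.0697 [0.1 1.1 0.2] [-0.0072  0.0961]
0.067 False 0.0684 [-3.8 -0.7  9.7] [-0.0015  0.0955]
0.064 False 0.0681 [-13.8   2.   30.8] [-0.0008  0.0953]
0.061 False 0.0678 [-23.7   2.2  51.5] [0.0009 0.0953]
0.058 False 0.0676 [-33.9   4.4  73.6] [0.0012 0.0953]
```

Lid now reads 0.00 rad. The fingertip contacts about 27 mm above the nominal TCP, so I'll allow for that. Retreat, recheck the lid, then throw the lever with guarded steps.

```bash
cat > lever.py <<'E'
from lid import *
OFF=.027
def knob(a): return -.137-.110*np.sin(.5-a), .112+.110*np.cos(.5-a)
def corner(a,over=.002):
    y,z=knob(a); ps=a-.5
    if ps<0: return y-.013+over, z-.008
    g=.013-over; return y-g*np.cos(ps), z+g*np.sin(ps)-(.008*max(0,1-ps/.3))
def tcp(a): y,z=corner(a); return pt(0,y-.011,z-OFF)
E
python3 - <<'E'
from lever import *
move_l(pt(0,-.08,.32),feed=.2); print('lid',lidang('lv0'),observe()['time_s'])
st=[pt(0,-.26,.32),pt(0,-.26,tcp(.0)[2])]; W=[tcp(a) for a in np.arange(.1,1.01,.15)]
for p in st+W: assert inverse_kinematics(p,R) is not None
for p in st: move_l(p,feed=.2)
f0=observe()['ft_force']
for p in W:
    s=move_l(p,feed=.06,max_force=20); f=observe()['ft_force']-f0; print(s,f.round(1))
    if s or np.linalg.norm(f)>20: break
for n in('scene','top'):
    im,d,c=cap(n,n+'5'); im=im.astype(int); q=cloud(d,c['intrinsics'],c['world_from_camera']); q[...,:2]-=C; cc,ss=np.cos(A),np.sin(A); q[...,:2]=q[...,:2]@np.array([[cc,-ss],[ss,cc]])
    k=(im[...,0]>110)&(im[...,1]<60)&(q[...,2]>.15)&(q[...,2]<.3)&(abs(q[...,0])<.06)&(abs(q[...,1])<.25); print(n,k.sum(),np.median(q[k],0))
print(knob(1.0),observe()['time_s'])
cv2.imwrite('pics/m5.png',cv2.resize(cv2.imread('pics/scene5.png')[100:280,180:400],None,fx=3,fy=3,interpolation=3))
E
```

```text
lid [-0.0006  0.0954] 76.4083
False [ 0.1 -1.3 -0.6]
False [-0.2 -0.3 -1. ]
False [1.  0.1 0.1]
False [ 1.1  0.9 -0.7]
False [ 1.1 -0.5 -0.4]
False [-0.   0.7 -0.5]
False [ 0.2 -0.9 -0.2]
scene 0 [nan nan nan]
top 0 [nan nan nan]
(np.float64(-0.08426319075353768), np.float64(0.208534081807941)) 82.125
  return _methods._mean(a, axis=axis, dtype=dtype,
  ret = um.true_divide(
```

View pics/m5.png

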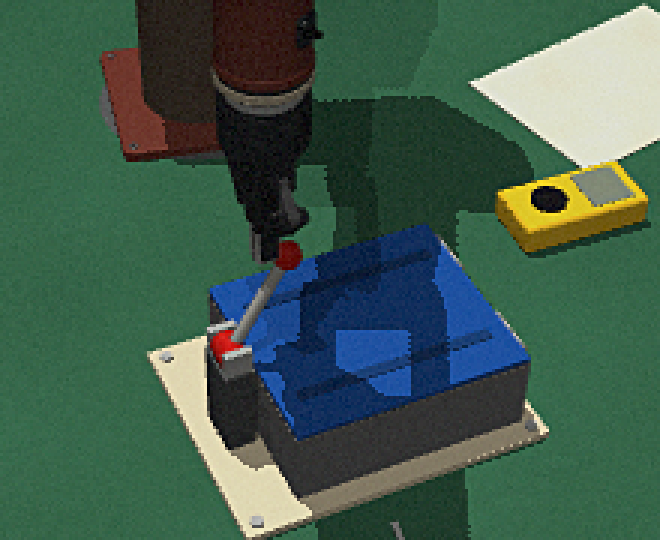

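Picture: the lid is flat shut and the fingertip at (265,250) has pushed the knob (288,256) past upright. I'll keep following the arc, then press from above.

Run:
```python
from lever import *
f0=observe()['ft_force']; st=False
for a in np.append(np.arange(1.1,2.05,.1),2.07):
    s=move_l(tcp(a),feed=.06,max_force=20); f=observe()['ft_force']-f0; print(round(a,2),s,f.round(1))
    if s or np.linalg.norm(f)>15: break
p=observe()['eef_pos']
move_l([p[0],p[1],p[2]+.05],feed=.15)
move_l(pt(0,-.027,p[2]+.05),feed=.1); f0=observe()['ft_force']
for z in np.arange(.112+.013-OFF+.012,.112+.013-OFF-.016,-.002):
    s=move_l(pt(0,-.027,z),feed=.03,max_force=12); f=observe()['ft_force']-f0; print(round(z,4),s,f.round(1))
    if s or f[2]>12: break
p=observe()['eef_pos']; move_l([p[0],p[1],.42],feed=.2)
q=case(0,-.3); movep([*q,.42],R)
print('lid',lidang('fin')); cap('scene','sfin'); w=cap('top','tfin'); print(observe()['time_s'])
cv2.imwrite('pics/m6.png',np.hstack([cv2.resize(cv2.imread('pics/sfin.png')[100:280,180:400],(400,327)),cv2.resize(cv2.imread('pics/tfin.png')[150:313,140:340],(400,327))]))
for n in('sfin','tfin'):
    D=np.load(f'pics/{n}.npz'); im=D['im'].astype(int); q=cloud(D['d'],D['K'],D['T']); q[...,:2]-=C; cc,ss=np.cos(A),np.sin(A); q[...,:2]=q[...,:2]@np.array([[cc,-ss],[ss,cc]])
    k=(im[...,0]>90)&(im[...,1]<60)&(q[...,2]>.095)&(q[...,2]<.3)&(abs(q[...,0])<.04)&(q[...,1]>-.1)&(q[...,1]<.05); print(n,k.sum(),q[k].min(0),q[k].max(0))
```

```text
1.1 False [-2.3  0.9 -0.1]
1.2 False [-1.5  0.8 -0.6]
1.3 False [-1.2  1.4 -0. ]
1.4 False [-1.1  1.   0.3]
1.5 False [-1.   1.4  0. ]
1.6 False [-1.7  1.   0.4]
1.7 False [-1.9  0.8 -1. ]
1.8 False [-1.7  1.7 -0.6]
1.9 False [-1.6  0.7 -0. ]
2.0 False [-1.6  0.7 -0.5]
2.07 True [-5.5  0.4  9.7]
0.11 False [0.6 0.8 0.2]
0.108 False [-0.5  1.   0.1]
0.106 False [ 0.3  0.8 -0.8]
0.104 False [-0.2  0.2  0.6]
0.102 False [0.1 0.3 0.3]
0.1 False [ 0.5  0.6 -0. ]
0.098 False [-1.3  0.6  4.6]
0.096 False [-6.5  1.2 15.6]
lid [-0.002   0.0955]
92.575
sfin 53 [-0.00547594 -0.03889689  0.10747852] [ 0.01413928 -0.01900628  0.12687419]
tfin 65 [-0.01070449 -0.03853992  0.11664599] [ 0.01091573 -0.01801306  0.13133291]
```

View pics/m6.png

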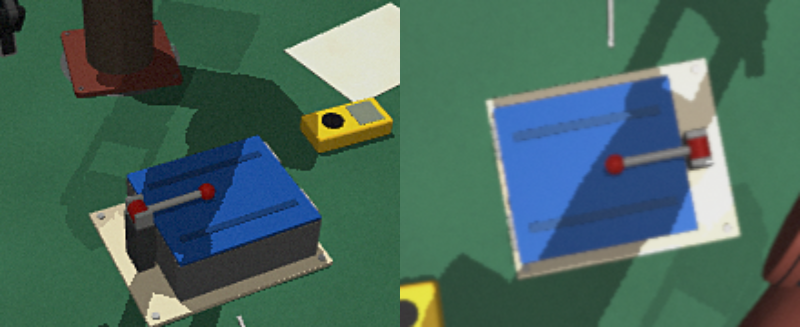

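Picture: the lid is flat shut and the lever lies across it, with the knob at (207,190) left and (615,163) right. Its top is at about 0.126 m, which matches the flat stop, and the press met firm resistance there. The robot is clear, so I'm handing in.

```bash
python3 -c "
from plant import *
hold(.3); print(job_done())"
```

```text
the job is handed in; nothing more can be done
None
```

I handed the job in at about 93 s: both contactors are in the orange bay, both relay modules are in the light-blue bay, the lid is shut and the lever lies flat across it. The hand-in gave no verdict; pressing the lid shut peaked at about 80 N at the wrist (limit 120 N).

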